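Top up the paint crate and present its opened padlock

TASK

Get the paint crate ready to be locked away: first stand the two spare squeeze bottles upright in the crate's two empty cells, so that every cell has its bottle. Then turn the padlock's dial clockwise, click by click, until its white line points straight at the shackle and it sits in the last notch, and pull the shackle fully open. Finish holding the opened padlock still in the air right above the hasp on the crate's end, higher than the bottle tops, without letting go of it; leave everything else on the table where it is.

Things in the scene. Friction and masses are not known exactly. Their poses are not given: they have to be found in the camera images.
- crate: black plastic bottle carrier fixed to the table, 124 (its x) x 184 (its y) x 65 mm tall, walls 4 mm, floor 4 mm thick; six open square cells 56 mm wide at 60 mm pitch, 2 along x by 3 along y, the cell walls as tall as the crate; origin at the centre of its underside, z up. Two of the cells are empty (only a flat dried drip mark on the floor)
- cell0 (a point): centre of the floor of one crate cell (-x row of the crate, -y end), 4 mm above the table, 56 mm wide and 61 mm deep
- cell1 (a point): centre of the floor of one crate cell (-x row of the crate, middle), 4 mm above the table, 56 mm wide and 61 mm deep
- cell2 (a point): centre of the floor of one crate cell (-x row of the crate, +y end), 4 mm above the table, 56 mm wide and 61 mm deep
- cell3 (a point): centre of the floor of one crate cell (+x row of the crate, -y end), 4 mm above the table, 56 mm wide and 61 mm deep
- cell4 (a point): centre of the floor of one crate cell (+x row of the crate, middle), 4 mm above the table, 56 mm wide and 61 mm deep
- cell5 (a point): centre of the floor of one crate cell (+x row of the crate, +y end), 4 mm above the table, 56 mm wide and 61 mm deep
- hasp (a point): the steel hasp loop outside the crate's +y end wall, 42 mm above the table; the open padlock is to be held above this point
- bottle1: paint squeeze bottle, all six alike: white round body 40 mm in diameter and 72 mm tall, then a red cap 26 mm in diameter from 72 to 104 mm (hold it there, centred about 92 mm up), thin nozzle to 119 mm; 70 to 180 g; origin at the centre of its underside, z up its axis. Starts in some cell of the crate
- bottle2: paint squeeze bottle, all six alike: white round body 40 mm in diameter and 72 mm tall, then a red cap 26 mm in diameter from 72 to 104 mm (hold it there, centred about 92 mm up), thin nozzle to 119 mm; 70 to 180 g; origin at the centre of its underside, z up its axis. Starts in some cell of the crate
- bottle3: paint squeeze bottle, all six alike: white round body 40 mm in diameter and 72 mm tall, then a red cap 26 mm in diameter from 72 to 104 mm (hold it there, centred about 92 mm up), thin nozzle to 119 mm; 70 to 180 g; origin at the centre of its underside, z up its axis. Starts in some cell of the crate
- bottle4: paint squeeze bottle, all six alike: white round body 40 mm in diameter and 72 mm tall, then a red cap 26 mm in diameter from 72 to 104 mm (hold it there, centred about 92 mm up), thin nozzle to 119 mm; 70 to 180 g; origin at the centre of its underside, z up its axis. Starts in some cell of the crate
- bottle5: paint squeeze bottle, all six alike: white round body 40 mm in diameter and 72 mm tall, then a red cap 26 mm in diameter from 72 to 104 mm (hold it there, centred about 92 mm up), thin nozzle to 119 mm; 70 to 180 g; origin at the centre of its underside, z up its axis. A spare, starts standing on the table
- bottle6: paint squeeze bottle, all six alike: white round body 40 mm in diameter and 72 mm tall, then a red cap 26 mm in diameter from 72 to 104 mm (hold it there, centred about 92 mm up), thin nozzle to 119 mm; 70 to 180 g; origin at the centre of its underside, z up its axis. A spare, starts standing on the table
- lock: loose brass padlock, 0.3 to 0.45 kg, body 60 (x) x 70 (y) x 26 mm thick, dial on top above its origin, shackle out of its -x face; origin at the centre of its underside, z up. It lies in a fixed nest with 1.5 mm of play: wooden block 84 x 92 x 20 mm with steel cheeks 32 mm above the table, open above, that keep it from turning or sliding. The open lock can be lifted by the dial's bar
- dial (a joint): dial's angle (rad): 0 when the white line along its grip bar points at the shackle (lock's -x), positive anticlockwise from above; starts 0.6 to 1.35. Sprung notches at 1.3, 0.65 and 0, up to 0.1 N m to pass; shackle blocked unless within 0.1 of 0. Disc 42 mm across, its top 31 mm above the lock's underside; on it the upright bar, 34 mm long, 10 mm wide, from 31 to 51 mm above the underside
- shackle (a joint): how far (m) the shackle is drawn out of the padlock along the lock's -x: 0 shut, 0.018 fully open at its stop; stays where it is left; about 3 N of friction plus damping, so pull steadily
- bow (a point): middle of the crossbar of the U-shaped steel shackle: round bar 9 mm thick, straight for 24 mm along the lock's y; when shut 78 mm from the lock's origin towards its -x; 13 mm above the lock's underside, 33 mm above the table. The gap inside the U is 35 mm wide (y) and 43 mm long (x); only the table lies below the crossbar and most of the gap
- tin: paint tin, 74 mm in diameter, 85 mm tall; a bystander, leave it where it is
- jar: amber glass jar, 56 mm in diameter, 75 mm tall; a bystander, leave it where it is
- plate: red plastic plate, 120 mm across, 16 mm tall; a bystander, leave it where it is
- brush: wooden paint brush lying flat; a bystander, leave it where it is
- cup: white plastic cup, 68 mm across, 80 mm tall; a bystander, leave it where it is
- opener: screwdriver with a black handle lying flat; a bystander, leave it where it is
Things that resemble listed ones, but are neither listed nor needed, are in the scene too. What is shaped like the bottle4 but blue or orange is not meant. What is shaped like the lock but blue is not meant.

How it is judged:
By the outcome, as a careful person would: the job done as asked, in the order asked, and still so for the second after the job is handed in, while the arm keeps its last pose, push and grip.
It also fails if it takes over 72 s, if anything falls off the work surface, if the arm or the gripper's body presses on something with over 40 N, if the wrist force passes 120 N, or if a joint passes its speed limit or range.

ROBOT

A 7-joint arm with a two-finger parallel gripper is mounted at the origin on the work surface. World frame = base frame: x ahead of the robot, y to its left, z up, the work surface at z = 0. Lengths are in m, angles in rad, forces in N, time in s.
With the tool pointing down it reaches from about 0.4 to 0.875 m from the base axis. Payload 6.5 kg.
Tool frame: the origin (TCP) lies on the centre line of the jaws, within the pads' length; the fingertips stand 25 mm ahead of it and the grasp point (between the pads) lies 6 mm ahead of it (arm.tcp_to_tips is the distance from the TCP to the fingertips, in m); z points along the fingers, y is the line along which they close (so a half turn about z gives the same grasp; the last joint's range is limited). The gripper opens to 88 mm and grips with 3 to 60 N. Pads are 18 mm wide; open, the fingers measure 123 mm over their backs; the gripper's body (75 mm by 187 mm) begins 45 mm behind the grasp point.
Start: joints at [-1.275, 0.536, -0.004, 1.538, 0.003, 1.067, -0.071], TCP at [0.23, 0.608, 0.264] pointing down, gripper open.
Joint ranges: [-2.7, 2.7], [-0.37, 2.16], [-1.27, 1.26], [0.24, 2.4], [-1.31, 4.45], [0.19, 1.91], [-2.76, 2.76]. Speed limits (rad/s): [2.39, 2.39, 3.14, 3.14, 3.14, 3.14, 3.14].

INTERFACE

Orientations are given as [roll, pitch, yaw] about the fixed x, y, z axes, in that order (R = Rz(yaw) Ry(pitch) Rx(roll)).
In Python, from cell import arm gives the robot as it stands.
- The arm moves only by the tool step_arm, never from a script. Its argument "deltas" is a list that holds one entry, the list of rows, each a list of 7 numbers: the opening, from -1 (shut) to 1 (fully open), then the shift along the tool's x, y, z in normalised numbers (1 is 0.8 m), then the turn, a rotation vector about the tool's x, y, z in normalised numbers (1 is 180 degrees). In form: [[[jaw, x, y, z, rx, ry, rz], ...]]. A call has 1 to 8 rows; each row is the pose to reach, as a shift and turn from the pose commanded when the call began, along the tool's axes at that moment; what a row does not reach only later rows make up. A row lasts 1/10 s, in which the tool goes at most 50 mm and 8.59 degrees, less where a joint would pass 70% of its speed; a pose out of reach is approached as far as the arm can. No shift or turn number may pass 1 either way. A call with a gripper value outside its range is refused whole. The fingers move at their own pace and stop on an object; "force" is the grip in N (left out, the last holds). Time passes only in rows, so rows that repeat a pose let the fingers close. It gives the time, the measured TCP pose, the force, the opening and the grip force at its end, in the units of the state.
- arm.observe(): the state, without advancing time (a new reading comes with each control period).
- arm.read_camera(name): name is "scene" or "top" or "wrist"; returns the picture (480x640x3 uint8, red, green, blue); there is no depth.
- arm.camera_params(name): a dict with "camera_matrix" (3x3 intrinsics, pixels), "rvec" (rotation vector, rad) and "tvec" (3), from world to camera coordinates, as OpenCV has them. Camera axes: x right, y down, z forward; pixel columns grow to the right and rows downward; lengths in m; the calibration is good to about 2 mm. A picture is of the moment at which its call begins: read the wrist's pose just before it. camera_params takes no time and is no camera call; for the wrist camera it gives the pose at the moment of the call.
- arm.hand_in(): hands the job in; it is judged then, once.
Trained networks look in the newest picture that a camera, given by its name, has taken for a name from the list of things; names that differ only in an ending like _2 or _b are one class to them, and where a whole thing is asked for, a point or a joint stands for the part that bears it (a point fixed in the world has none). Each returns a list of dicts, best first, with "confidence" (0 to 1); they miss things now and then, are a little off and sometimes report something else, mostly with a low value. They report only what shows in the picture. A call takes as long as a camera call. They do not tell look-alikes from the thing itself.
- arm.boxes_of(label, camera): "centre" ([x, y, z] in m, in the coordinates of the camera as it stood for that picture, good to about 4 mm: the middle of the surface that is visible of it).
The state is a dict: "clock": time; "qpos": joint angles; "qvel": joint speeds; "tau": joint torques, N m; "tool_pos": TCP position; "ee_rot": TCP orientation; "contact_force": force on the tool from outside, world axes, zero at the start; "torque": the same for the moment, N m; "finger_gap": finger opening in m; "gripper_force": force on a finger pad.
Only numpy, scipy, OpenCV 4.12 (cv2) and the standard library are available. Lean on these libraries where they do the work, as an engineer would, in place of code of your own. Each camera call takes 0.05 s, during which the arm holds its last target. There are 200 camera calls.

## Working session

There is one attempt and no reset: what is moved stays moved. The work goes in short steps, Python scripts to look and compute and a tool call to move; the robot and the scene stay as the last step left them, time stands still between calls to the robot, and variables do not carry over. Pictures are saved under pics/ and viewed, at most 10 in all, crops included, and the job is handed in when it is done.

Besides the shell and the picture viewer there is one more tool, called after "Request:" as name(argument=value, ...), one argument or row to a line, values as JSON. step_arm: Moves the arm, as the interface text tells. Its arguments: {"type":"object","properties":{"deltas":{"type":"array","items":{"type":"array","items":{"type":"array","items":{"type":"number"}}}},"force":{"type":"number"}},"required":["deltas"]}

```bash
mkdir -p pics
cat > h.py <<'E'
import numpy as np,cv2
from cell import arm
def cam(n):
    p=arm.camera_params(n);R=cv2.Rodrigues(np.array(p['rvec'],float))[0]
    return np.array(p['camera_matrix']),R,np.array(p['tvec'],float).ravel()
def toworld(n,c):
    K,R,t=cam(n);return R.T@(np.array(c)-t)
def pix(n,P):
    K,R,t=cam(n);q=K@(R@np.array(P,float)+t);return q[:2]/q[2]
def ray(n,uv,z):
    K,R,t=cam(n);d=R.T@np.linalg.inv(K)@np.array([uv[0],uv[1],1.]);o=-R.T@t
    return o+d*(z-o[2])/d[2]
def save(n,f,crop=None,s=1):
    im=arm.read_camera(n)[:,:,::-1]
    if crop:im=im[crop[1]:crop[3],crop[0]:crop[2]]
    if s!=1:im=cv2.resize(im,None,fx=s,fy=s,interpolation=cv2.INTER_CUBIC)
    cv2.imwrite('pics/'+f,im)
E
python3 - <<'E'
from h import *
np.set_printoptions(precision=3,suppress=True)
o=arm.observe();print(o['clock'],o['tool_pos'],o['ee_rot'],arm.tcp_to_tips)
a=arm.read_camera('top');b=arm.read_camera('scene')
cv2.imwrite('pics/top.png',a[:,:,::-1]);cv2.imwrite('pics/scene.png',b[:,:,::-1])
for l in ['bottle1','lock','crate','tin','jar','cup']:
  for n in ['top']:
    for d in arm.boxes_of(l,n):
      w=toworld(n,d['centre']);print(l,n,round(d['confidence'],2),w,pix(n,w))
E
```

```text
0.0 [0.23  0.607 0.263] [-3.14  0.    2.78] 0.025
bottle1 top 0.82 [ 0.561 -0.284  0.079] [447.996 240.266]
bottle1 top 0.73 [0.48  0.037 0.079] [316.656 273.272]
bottle1 top 0.68 [0.599 0.062 0.078] [306.796 225.363]
bottle1 top 0.61 [ 0.506 -0.227  0.076] [425.411 262.758]
bottle1 top 0.61 [ 0.652 -0.221  0.077] [420.476 204.514]
bottle1 top 0.57 [ 0.558 -0.226  0.078] [424.301 241.781]
bottle1 top 0.15 [0.565 0.241 0.049] [235.21  240.867]
lock top 0.95 [0.51  0.403 0.028] [171.538 263.823]
lock top 0.6 [0.565 0.244 0.05 ] [234.088 240.951]
lock top 0.18 [0.514 0.266 0.033] [225.314 261.956]
crate top 0.52 [0.749 0.106 0.073] [289.432 167.707]
tin top 0.75 [0.33  0.367 0.019] [182.575 336.839]
tin top 0.58 [ 0.761 -0.093  0.088] [368.839 161.187]
tin top 0.55 [ 0.536 -0.231  0.04 ] [423.607 253.236]
tin top 0.23 [ 0.561 -0.286  0.082] [449.305 240.109]
jar top 0.85 [0.751 0.107 0.079] [289.032 166.375]
jar top 0.51 [ 0.563 -0.286  0.082] [448.984 239.411]
jar top 0.38 [ 0.504 -0.231  0.078] [427.307 263.467]
cup top 0.69 [0.397 0.112 0.021] [286.394 309.271]
```

View pics/top.png

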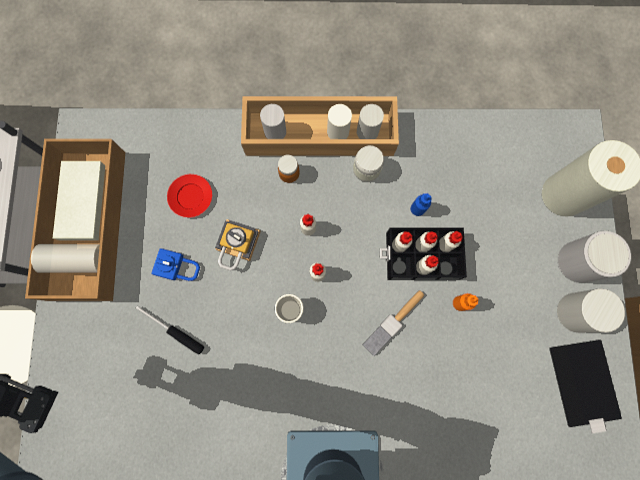

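View pics/scene.png

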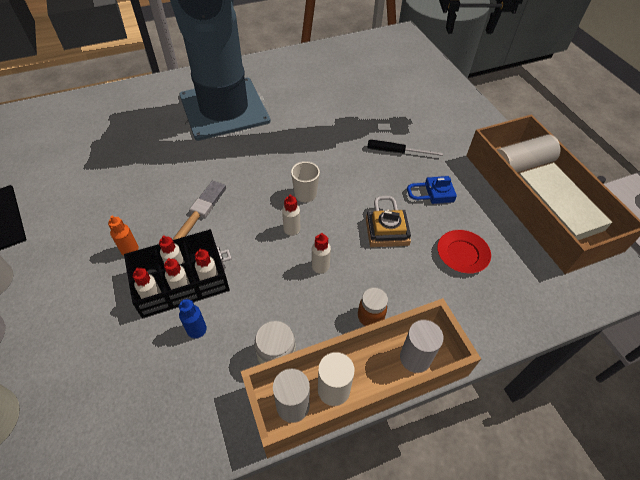

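The red-capped bottles standing on the table at (307,224) and (317,272) in the top view are the spares. The blue (421,205) and orange (466,302) ones are look-alikes. The brass lock is at (236,238); the blue one at (176,265) is not meant. The crate is at (387–466, 228–280) with its hasp at (384,253), and cells 0 and 2 look empty. I'll confirm this in a crop.

Run:
```python
from h import *
np.set_printoptions(precision=3,suppress=True)
im=cv2.imread('pics/top.png')[185:290,210:475]
cv2.imwrite('pics/crop1.png',cv2.resize(im,None,fx=3,fy=3,interpolation=cv2.INTER_CUBIC))
arm.read_camera('scene')
for l in ['bottle1','lock','dial','shackle','hasp']:
    for d in arm.boxes_of(l,'scene'):
      w=toworld('scene',d['centre']);print(l,round(d['confidence'],2),w,pix('scene',w))
for l in ['dial','shackle','hasp']:
    for d in arm.boxes_of(l,'top'):
      w=toworld('top',d['centre']);print('top',l,round(d['confidence'],2),w,pix('top',w))
for uv in [(387,228),(464,228),(387,279),(466,279)]: print(uv,ray('top',uv,.065))
```

```text
bottle1 0.97 [ 0.511 -0.241  0.083] [167.069 250.458]
bottle1 0.97 [0.624 0.05  0.068] [319.377 255.528]
bottle1 0.96 [ 0.574 -0.298  0.08 ] [143.926 284.603]
bottle1 0.96 [0.5   0.029 0.068] [290.053 214.941]
bottle1 0.91 [ 0.577 -0.176  0.08 ] [206.19  266.985]
bottle1 0.86 [ 0.572 -0.24   0.084] [172.935 273.652]
bottle1 0.62 [ 0.424 -0.326  0.073] [120.365 233.607]
bottle1 0.58 [ 0.672 -0.229  0.069] [191.301 318.34 ]
lock 0.82 [0.579 0.238 0.045] [389.44  221.579]
lock 0.68 [0.52  0.399 0.027] [436.48  189.965]
lock 0.63 [ 0.544 -0.23   0.04 ] [180.281 272.796]
dial 0.8 [0.582 0.236 0.051] [389.73 220.93]
dial 0.76 [0.515 0.408 0.033] [439.122 185.874]
shackle 0.55 [0.513 0.261 0.035] [384.945 200.741]
shackle 0.54 [0.496 0.36  0.016] [416.58  190.406]
shackle 0.19 [0.499 0.028 0.07 ] [289.215 214.104]
hasp 0.6 [ 0.542 -0.232  0.043] [178.84  271.873]
hasp 0.36 [0.499 0.027 0.068] [289.111 214.767]
top dial 0.71 [0.514 0.417 0.031] [165.364 262.325]
top dial 0.57 [0.576 0.241 0.049] [235.391 236.831]
top shackle 0.56 [0.496 0.354 0.017] [191.696 269.986]
top shackle 0.46 [0.514 0.268 0.035] [224.524 261.878]
top hasp 0.67 [ 0.535 -0.23   0.043] [423.345 253.521]
top hasp 0.62 [0.601 0.061 0.077] [307.005 224.272]
(387, 228) [ 0.595 -0.138  0.065]
(464, 228) [ 0.595 -0.329  0.065]
(387, 279) [ 0.468 -0.134  0.065]
(466, 279) [ 0.468 -0.326  0.065]
```

View pics/crop1.png

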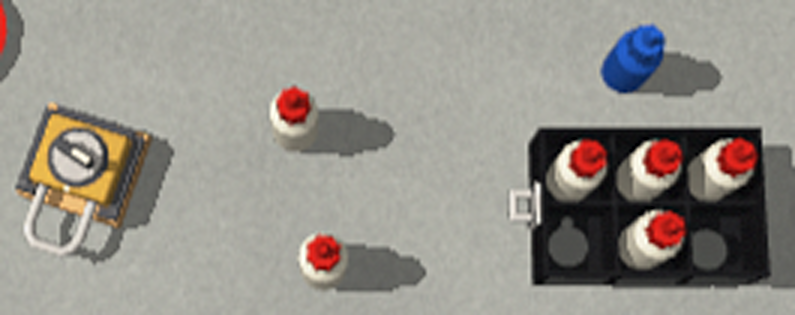

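```bash
cat >> h.py <<'E'
from scipy.spatial.transform import Rotation as Ro
def plan(p,yaw=None,o=None):
    o=o or arm.observe();R=Ro.from_euler('xyz',o['ee_rot'])
    p=np.array(p,float)
    y=o['ee_rot'][2] if yaw is None else yaw
    d=R.inv().apply(p-o['tool_pos'])*1000
    r=(R.inv()*Ro.from_euler('xyz',[np.pi,0,y])).as_rotvec(degrees=True)
    print('delta mm',d.round(1),'rot deg',r.round(1))
def st():
    o=arm.observe();print(round(o['clock'],2),np.round(o['tool_pos'],4),np.round(o['ee_rot'],3),'F',np.round(o['contact_force'],1),'gap',round(o['finger_gap'],4),round(o['gripper_force'],1),'q7',np.round(o['qpos'],2))
E
python3 - <<'E'
from h import *
K,R,t=cam('wrist');c=-R.T@t;o=arm.observe();T=Ro.from_euler('xyz',o['ee_rot'])
print('cam in tool',T.inv().apply(c-o['tool_pos']),'axes in tool',T.inv().as_matrix()@R.T,K)
plan([.50,.14,.30],np.pi/2+.2)
E
```

```text
cam in tool [ 0.08022076  0.00029109 -0.12057577] axes in tool [[ 5.36572890e-05 -9.50871975e-01 -3.09584375e-01]
 [ 9.99999749e-01  2.69521855e-04 -6.54501711e-04]
 [ 7.05787089e-04 -3.09584262e-01  9.50871751e-01]] [[380.69828926   0.         323.89199564]
 [  0.         380.69828926 236.7804108 ]
 [  0.           0.           1.        ]]
delta mm [-418.1 -342.1  -36.3] rot deg [-0.   0.  57.8]
```

Careful with the scale: shifts go in shares of 0.8 m and turns go in shares of 180 degrees. That gives: -0.41 m / 0.8 = -0.5125, -0.34 m / 0.8 = -0.425, 58 degrees / 180 = 0.3222.

Request:
step_arm(
  deltas=[
    [[0.2,-0.2625,-0.2125,-0.0225,0,0,0.1611],[0.2,-0.2625,-0.2125,-0.0225,0,0,0.1611],[0.2,-0.2625,-0.2125,-0.0225,0,0,0.1611],[0.2,-0.5125,-0.425,-0.045,0,0,0.3222],[0.2,-0.5125,-0.425,-0.045,0,0,0.3222],[0.2,-0.5125,-0.425,-0.045,0,0,0.3222],[0.2,-0.5125,-0.425,-0.045,0,0,0.3222],[0.2,-0.5125,-0.425,-0.045,0,0,0.3222]],
  ],
)

```text
clock: 1.65
tool_pos: [0.4284, 0.2595, 0.2911]
ee_rot: [3.141, -0.001, 1.765]
contact_force: [0.4, 1.0, -0.0]
finger_gap: 0.0528
gripper_force: 0.0
```

To row units: -0.1 m / 0.8 = -0.125, -0.08 m / 0.8 = -0.1.

Request:
step_arm(
  deltas=[
    [[0.2,-0.125,-0.1,-0.0125,0,0,0],[0.2,-0.125,-0.1,-0.0125,0,0,0],[0.2,-0.125,-0.1,-0.0125,0,0,0],[0.2,-0.125,-0.1,-0.0125,0,0,0]],
  ],
)

```text
clock: 2.05
tool_pos: [0.3675, 0.1444, 0.3009]
ee_rot: [-3.141, -0.001, 1.763]
contact_force: [0.2, -0.1, 0.6]
finger_gap: 0.0531
gripper_force: 0.0
```

Run:
```python
from h import *
np.set_printoptions(precision=3,suppress=True)
st()
save('wrist','w1.png')
for l in ['bottle1','lock','dial','shackle','hasp','crate']:
    for d in arm.boxes_of(l,'wrist'):
      w=toworld('wrist',d['centre']);print(l,round(d['confidence'],2),w,pix('wrist',w))
plan([.56,.20,.25],1.7)
```

```text
2.05 [0.367 0.144 0.301] [-3.141 -0.001  1.763] F [ 0.2 -0.1  0.6] gap 0.0531 0.0 q7 [-0.86  0.03  0.38  2.14 -0.01  0.98 -0.28]
bottle1 0.86 [0.599 0.077 0.053] [519.569 302.469]
lock 0.69 [0.503 0.348 0.011] [501.285  14.383]
lock 0.6 [0.561 0.247 0.05 ] [541.856 136.669]
lock 0.33 [ 0.521 -0.143  0.043] [395.332 441.717]
dial 0.72 [0.572 0.241 0.046] [548.841 145.242]
dial 0.19 [0.599 0.078 0.05 ] [517.827 301.242]
shackle 0.96 [0.501 0.347 0.012] [500.295  15.645]
shackle 0.91 [0.517 0.278 0.031] [500.775  94.318]
shackle 0.16 [ 0.516 -0.136  0.036] [391.718 432.131]
hasp 0.76 [ 0.522 -0.136  0.037] [397.212 433.866]
crate 0.64 [0.736 0.115 0.017] [627.864 280.402]
delta mm [ 13.1 197.3  50.5] rot deg [-0.   0.   3.9]
```

View pics/w1.png

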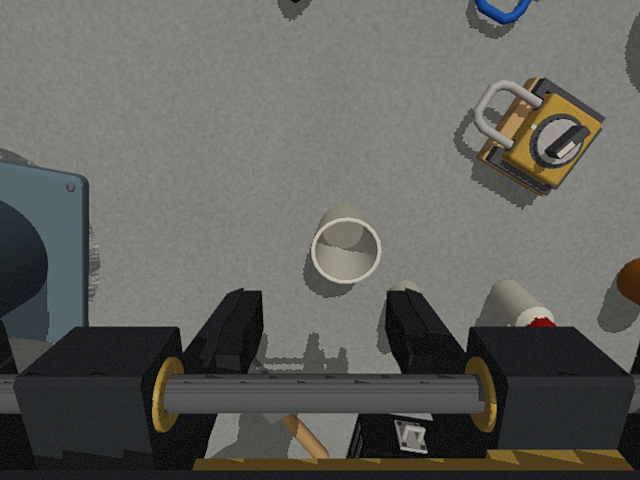

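The wrist view shows the brass lock at (555,140), with the white line on the lower-left half of the dial bar pointing away from the shackle (about 90° off). The spare at (520,300) is partly hidden by the gripper. I'll locate the caps by fitting them in both fixed cameras.

```bash
cat >> h.py <<'E'
from scipy.optimize import least_squares
def redmask(im): # rgb
    h=cv2.cvtColor(im,cv2.COLOR_RGB2HSV);return (((h[...,0]<5)|(h[...,0]>174))&(h[...,1]>150)&(h[...,2]>50)).astype(np.uint8)
def capfit(ims,guess,zb=0):
    a=np.linspace(0,2*np.pi,24)
    cyl=[(r,z) for r,z in [(.013,.072),(.013,.104),(.004,.119)]]
    def model(n,x,y):
        P=np.array([pix(n,[x+r*np.cos(t),y+r*np.sin(t),z+zb]) for r,z in cyl for t in a]).astype(np.float32)
        m=cv2.moments(cv2.convexHull(P));return np.array([m['m10'],m['m01']])/m['m00']
    obs={}
    for n,im in ims.items():
        g=model(n,*guess);k,l,s,c=cv2.connectedComponentsWithStats(redmask(im))
        i=[j for j in range(1,k) if s[j,4]>20]
        if not i: continue
        j=min(i,key=lambda j:np.hypot(*(c[j]-g)))
        if np.hypot(*(c[j]-g))<15: obs[n]=c[j]
    r=least_squares(lambda q:np.concatenate([model(n,*q)-o for n,o in obs.items()]),guess,diff_step=1e-3)
    return r.x,r.fun
E
python3 - <<'E'
from h import *
np.set_printoptions(precision=4,suppress=True)
ims={n:cv2.imread(f'pics/{n}.png')[:,:,::-1].copy() for n in ['top','scene']}
for g,z in [((.605,.055),0),((.487,.033),0),((.562,-.172),.004),((.562,-.232),.004),((.562,-.292),.004),((.502,-.232),.004)]:
    print(g,*capfit(ims,g,z))
E
```

```text
(0.605, 0.055) [0.6079 0.0597] [0.007  0.8934 0.2675 0.8383]Traceback (most recent call last):
  File "<stdin>", line 5, in <module>
  File "h.py", line 44, in capfit
    r=least_squares(lambda q:np.concatenate([model(n,*q)-o for n,o in obs.items()]),guess,diff_step=1e-3)
    return func(*args, **kwargs)
    result = trf(vector_fun.fun, vector_fun.jac, x0, f0, J0, lb, ub, ftol, xtol,
                 gtol, max_nfev, x_scale, loss_function, tr_solver,
                 tr_options.copy(), verbose, callback=callback_wrapped)
    return trf_no_bounds(
        fun, jac, x0, f0, J0, ftol, xtol, gtol, max_nfev, x_scale,
        loss_function, tr_solver, tr_options, verbose, callback=callback)
    J = jac(x)
    self._update_jac()
    ~~~~~~~~~~~~~~~~^^
    self.J = self.jac_wrapped(xp_copy(self.x), f0=self.f)
             ~~~~~~~~~~~~~~~~^^^^^^^^^^^^^^^^^^^^^^^^^^^^
    J, dct = approx_derivative(
             ~~~~~~~~~~~~~~~~~^
        self.fun,
        ^^^^^^^^^
    ...<2 lines>...
        **self.finite_diff_options,
        ^^^^^^^^^^^^^^^^^^^^^^^^^^^
    )
    ^
    J, _nfev = _dense_dif
[... 604 characters left out ...]
 ~~~~~~^^^^^^^^^^^^^^^^^^^^^^^^^^^^^^
  File "h.py", line 44, in <lambda>
    r=least_squares(lambda q:np.concatenate([model(n,*q)-o for n,o in obs.items()]),guess,diff_step=1e-3)
                                             ~~~~~^^^^^^
  File "h.py", line 35, in model
    P=np.array([pix(n,[x+r*np.cos(t),y+r*np.sin(t),z+zb]) for r,z in cyl for t in a]).astype(np.float32)
                ~~~^^^^^^^^^^^^^^^^^^^^^^^^^^^^^^^^^^^^^^
  File "h.py", line 9, in pix
    K,R,t=cam(n);q=K@(R@np.array(P,float)+t);return q[:2]/q[2]
          ~~~^^^
  File "h.py", line 4, in cam
    p=arm.camera_params(n);R=cv2.Rodrigues(np.array(p['rvec'],float))[0]
ValueError: time passes only in moves, steps and waits
```

```bash
sed -i 's/^def cam(n):/from functools import lru_cache\n@lru_cache(None)\ndef cam(n):/' h.py
cat > run.py <<'E'
from h import *
np.set_printoptions(precision=4,suppress=True)
ims={n:cv2.imread(f'pics/{n}.png')[:,:,::-1].copy() for n in ['top','scene']}
for g,z in [((.605,.055),0),((.487,.033),0),((.562,-.172),.004),((.562,-.232),.004),((.562,-.292),.004),((.502,-.232),.004)]:
    print(g,*capfit(ims,g,z))
E
python3 run.py
```

```text
(0.605, 0.055) [0.6079 0.0597] [0.007  0.8934 0.2675 0.8383]
(0.487, 0.033) [0.4873 0.0351] [0.0094 0.8473 0.2815 0.95  ]
(0.562, -0.172) [ 0.5631 -0.1777] [-0.0616  1.1916  0.2941  1.1496]
(0.562, -0.232) [ 0.5637 -0.2386] [-0.1962  1.1742  0.1804  1.13  ]
(0.562, -0.292) [ 0.5643 -0.2984] [-0.187   1.1492  0.1759  1.0796]
(0.502, -0.232) [ 0.5056 -0.2381] [-0.2307  0.941   0.0944  1.0029]
```

Run:
```python
from h import *
print(ray('top',(399.3,266.7),.004),ray('top',(446.3,268.3),.004))
plan([.4873,.0351,.17],2.356)
R=Ro.from_euler('xyz',[np.pi,0,2.356])
```

```text
[ 0.50689905 -0.17557681  0.004     ] [ 0.50286375 -0.29640141  0.004     ]
delta mm [-134.3   93.6  130.6] rot deg [ -0.    0.  -33.6]
```

To row units: -0.134 m / 0.8 = -0.1675, 0.131 m / 0.8 = 0.1638, -33.6 degrees / 180 = -0.1867.

Request:
step_arm(
  deltas=[
    [[0.2,-0.1675,0.1175,0.1638,0,0,-0.1867],[0.2,-0.1675,0.1175,0.1638,0,0,-0.1867],[0.2,-0.1675,0.1175,0.1638,0,0,-0.1867],[0.2,-0.1675,0.1175,0.1638,0,0,-0.1867],[0.2,-0.1675,0.1175,0.1638,0,0,-0.1867],[0.2,-0.1675,0.1175,0.1638,0,0,-0.1867],[0.2,-0.1675,0.1175,0.1638,0,0,-0.1867]],
  ],
)

```text
clock: 3.1
tool_pos: [0.4871, 0.0337, 0.1684]
ee_rot: [-3.139, -0.001, 2.351]
contact_force: [-0.7, -0.6, 1.2]
finger_gap: 0.0529
gripper_force: 0.0
```

Run:
```python
from h import *
st();plan([.4873,.0351,.10],2.356)
```

```text
3.1 [0.4871 0.0337 0.1684] [-3.139e+00 -1.000e-03  2.351e+00] F [-0.7 -0.6  1.2] gap 0.0529 0.0 q7 [-0.46  0.42  0.37  2.05 -0.23  0.71  0.83]
delta mm [ 0.8  1.3 68.4] rot deg [-0.2 -0.1 -0.3]
```

To row units: 0.068 m / 0.8 = 0.085, 0.06 m / 0.8 = 0.075.

Request:
step_arm(
  deltas=[
    [[0.0,0.0013,0.0013,0.05,0,0,0],[0.0,0.0013,0.0013,0.085,0,0,0],[0.0,0.0013,0.0013,0.085,0,0,0],[-1,0.0013,0.0013,0.085,0,0,0],[-1,0.0013,0.0013,0.085,0,0,0],[-1,0.0013,0.0013,0.085,0,0,0],[-1,0.0013,0.0013,0.075,0,0,0],[-1,0.0013,0.0013,0.0375,0,0,0]],
  ],
  force=25,
)

```text
clock: 3.9
tool_pos: [0.4856, 0.0358, 0.1392]
ee_rot: [-3.138, -0.002, 2.354]
contact_force: [0.5, -0.3, -0.9]
finger_gap: 0.0252
gripper_force: 25.0
```

To row units: -0.163 m / 0.8 = -0.2038, -0.145 m / 0.8 = -0.1813.

Request:
step_arm(
  deltas=[
    [[-1,0,0,-0.0563,0,0,0],[-1,0,0,-0.1125,0,0,0],[-1,-0.0375,-0.0313,-0.1375,0,0,0],[-1,-0.0875,-0.075,-0.1375,0,0,0],[-1,-0.1375,-0.1188,-0.1375,0,0,0],[-1,-0.1813,-0.1563,-0.1375,0,0,0],[-1,-0.2038,-0.1713,-0.1375,0,0,0],[-1,-0.2038,-0.1713,-0.1375,0,0,0]],
  ],
)

```text
clock: 4.7
tool_pos: [0.5046, -0.1809, 0.2509]
ee_rot: [-3.141, 0.003, 2.347]
contact_force: [-0.0, 0.3, -0.9]
finger_gap: 0.0257
gripper_force: 25.0
```

Run:
```python
from h import *
np.set_printoptions(precision=4,suppress=True)
st();plan([.505,-.1765,.104],2.356)
save('wrist','w2.png')
```

```text
4.7 [ 0.5046 -0.1809  0.2509] [-3.141  0.003  2.347] F [-0.   0.3 -0.9] gap 0.0257 25.0 q7 [-0.13  0.39  0.5   1.88 -0.22  0.93  1.25]
delta mm [  3.3   3.4 146.8] rot deg [-0.   0.2 -0.5]
```

View pics/w2.png

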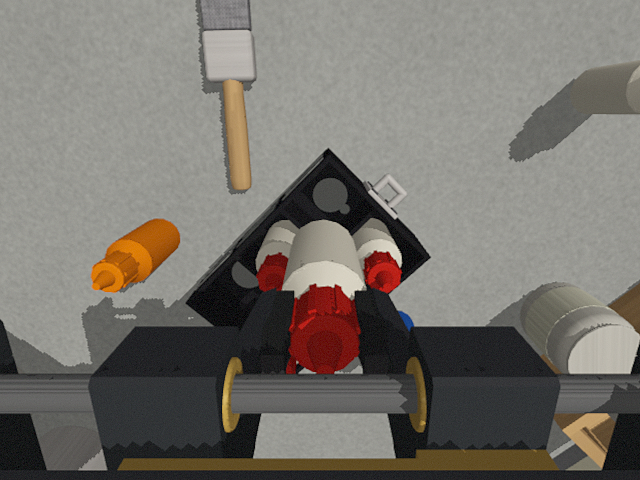

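The bottle is held upright, and cell2 with its drip mark at (330,195) is free. Crate rim corners show at (330,149), (430,257) and (187,301), so I'll measure from those.

Run:
```python
from h import *
np.set_printoptions(precision=4,suppress=True)
print('drip',ray('wrist',(329,195),.004))
for uv in [(330,149),(430,257),(187,301)]: print(ray('wrist',uv,.065))
print('hasp',ray('wrist',(388,191),.042))
```

```text
drip [ 0.5059 -0.1719  0.004 ]
[ 0.471  -0.1368  0.065 ]
[ 0.5964 -0.1406  0.065 ]
[ 0.4739 -0.3209  0.065 ]
hasp [ 0.5341 -0.1278  0.042 ]
```

To row units: 0.145 m / 0.8 = 0.1813, 0.14 m / 0.8 = 0.175, -0.5 degrees / 180 = -0.0028.

Request:
step_arm(
  deltas=[
    [[-1,0.0063,0.0075,0,0,0,-0.0028],[-1,0.0063,0.0075,0.0375,0,0,-0.0028],[-1,0.0063,0.0075,0.075,0,0,-0.0028],[-1,0.0063,0.0075,0.1188,0,0,-0.0028],[-1,0.0063,0.0075,0.1563,0,0,-0.0028],[-1,0.0063,0.0075,0.175,0,0,-0.0028],[-1,0.0063,0.0075,0.1813,0,0,-0.0028],[-1,0.0063,0.0075,0.1813,0,0,-0.0028]],
  ],
)

```text
clock: 5.55
tool_pos: [0.5056, -0.1675, 0.1045]
ee_rot: [-3.141, -0.001, 2.364]
contact_force: [-0.3, -1.3, -3.0]
finger_gap: 0.0248
gripper_force: 25.0
```

To row units: -0.11 m / 0.8 = -0.1375, -0.003 m / 0.8 = -0.0038.

Request:
step_arm(
  deltas=[
    [[-1,-0.0038,-0.0038,0,0,0,0],[-1,-0.0038,-0.0038,0,0,0,0],[-0.1,-0.0038,-0.0038,0,0,0,0],[-0.1,-0.0038,-0.0038,0,0,0,0],[-0.1,-0.0038,-0.0038,-0.025,0,0,0],[-0.1,-0.0038,-0.0038,-0.075,0,0,0],[-0.1,-0.0038,-0.0038,-0.125,0,0,0],[-0.1,-0.0038,-0.0038,-0.1375,0,0,0]],
  ],
)

```text
clock: 6.35
tool_pos: [0.5079, -0.1735, 0.2187]
ee_rot: [3.138, 0.005, 2.362]
contact_force: [-0.9, -0.1, 0.4]
finger_gap: 0.0395
gripper_force: 0.0
```

Run:
```python
from h import *
np.set_printoptions(precision=4,suppress=True)
st();
ims={n:arm.read_camera(n) for n in ['top']}
for g in [(.505,-.173),(.562,-.172),(.562,-.232),(.502,-.232)]: print(capfit(ims,g,.004))
plan([.6079,.0597,.21],.785)
```

```text
6.35 [ 0.5079 -0.1735  0.2187] [3.138 0.005 2.362] F [-0.9 -0.1  0.4] gap 0.0395 0.0 q7 [-0.13  0.43  0.48  1.91 -0.26  0.86  1.27]
(array([ 0.5072, -0.1714]), array([-0.,  0.]))Traceback (most recent call last):
  File "<stdin>", line 5, in <module>
  File "h.py", line 46, in capfit
    r=least_squares(lambda q:np.concatenate([model(n,*q)-o for n,o in obs.items()]),guess,diff_step=1e-3)
    return func(*args, **kwargs)
    vector_fun = VectorFunction(
        fun_wrapped,
    ...<6 lines>...
        workers=workers
    )
    self._update_fun()
    ~~~~~~~~~~~~~~~~^^
    self.f = self.fun_wrapped(xp_copy(self.x))
             ~~~~~~~~~~~~~~~~^^^^^^^^^^^^^^^^^
    return np.atleast_1d(self.fun(x))
                         ~~~~~~~~^^^
    return self.f(x, *self.args, **self.kwargs)
           ~~~~~~^^^^^^^^^^^^^^^^^^^^^^^^^^^^^^
  File "h.py", line 46, in <lambda>
    r=least_squares(lambda q:np.concatenate([model(n,*q)-o for n,o in obs.items()]),guess,diff_step=1e-3)
                             ~~~~~~~~~~~~~~^^^^^^^^^^^^^^^^^^^^^^^^^^^^^^^^^^^^^^^^
ValueError: need at least one array to concatenate
```

To row units: 0.236 m / 0.8 = 0.295, 0.225 m / 0.8 = 0.2813.

Request:
step_arm(
  deltas=[
    [[0.2,0.0225,0.0575,0,0,0,0],[0.2,0.045,0.115,0,0,0,0],[0.2,0.0675,0.1725,0.0125,0,0,0],[0.2,0.09,0.23,0.0375,0,0,0],[0.2,0.1125,0.2813,0.05,0,0,0],[0.2,0.1163,0.295,0.0563,0,0,0],[0.2,0.1163,0.295,0.0563,0,0,0],[0.2,0.1163,0.295,0.0563,0,0,0]],
  ],
)

```text
clock: 7.2
tool_pos: [0.6048, 0.0587, 0.1691]
ee_rot: [-3.14, 0.0, 2.361]
contact_force: [0.5, -0.2, -0.4]
finger_gap: 0.053
gripper_force: 0.0
```

Run:
```python
from h import *
np.set_printoptions(precision=4,suppress=True)
st();plan([.6079,.0597,.10],2.356)
```

```text
7.2 [0.6048 0.0587 0.1691] [-3.14   0.     2.361] F [ 0.5 -0.2 -0.4] gap 0.053 0.0 q7 [-0.46  0.61  0.41  1.75 -0.31  0.85  0.87]
delta mm [-1.5  3.  69.1] rot deg [-0.1  0.   0.3]
```

To row units: 0.069 m / 0.8 = 0.0863, 0.05 m / 0.8 = 0.0625.

Request:
step_arm(
  deltas=[
    [[0.1,-0.0013,0.0025,0.05,0,0,0],[0.0,-0.0013,0.0025,0.0863,0,0,0],[0.0,-0.0013,0.0025,0.0863,0,0,0],[-1,-0.0013,0.0025,0.0863,0,0,0],[-1,-0.0013,0.0025,0.0863,0,0,0],[-1,-0.0013,0.0025,0.0863,0,0,0],[-1,-0.0013,0.0025,0.0625,0,0,0],[-1,-0.0013,0.0025,0.0125,0,0,0]],
  ],
)

```text
clock: 8.0
tool_pos: [0.6057, 0.0612, 0.1587]
ee_rot: [-3.138, -0.003, 2.363]
contact_force: [0.1, 0.1, -0.7]
finger_gap: 0.0254
gripper_force: 25.0
```

To row units: -0.27 m / 0.8 = -0.3375, -0.23 m / 0.8 = -0.2875.

Request:
step_arm(
  deltas=[
    [[-1,0,0,-0.0563,0,0,0],[-1,-0.0188,-0.0313,-0.1,0,0,0],[-1,-0.0438,-0.0813,-0.125,0,0,0],[-1,-0.075,-0.1313,-0.125,0,0,0],[-1,-0.1063,-0.1813,-0.125,0,0,0],[-1,-0.1313,-0.2375,-0.125,0,0,0],[-1,-0.1563,-0.2875,-0.125,0,0,0],[-1,-0.1838,-0.3375,-0.125,0,0,0]],
  ],
)

```text
clock: 8.8
tool_pos: [0.5217, -0.2358, 0.2608]
ee_rot: [3.14, 0.001, 2.363]
contact_force: [1.1, -0.2, -1.5]
finger_gap: 0.0251
gripper_force: 25.0
```

To row units: -0.052 m / 0.8 = -0.065, -0.037 m / 0.8 = -0.0463.

Request:
step_arm(
  deltas=[
    [[-1,-0.025,-0.0463,0,0,0,0],[-1,-0.0363,-0.065,0,0,0,0],[-1,-0.0363,-0.065,0,0,0,0],[-1,-0.0363,-0.065,0,0,0,0]],
  ],
)

```text
clock: 9.2
tool_pos: [0.507, -0.2908, 0.2601]
ee_rot: [3.14, 0.0, 2.363]
contact_force: [-0.9, 1.2, -1.9]
finger_gap: 0.0252
gripper_force: 25.0
```

Run:
```python
from h import *
np.set_printoptions(precision=4,suppress=True)
st();plan([.505,-.294,.105],2.356)
```

```text
9.2 [ 0.507  -0.2908  0.2601] [3.14  0.    2.363] F [-0.9  1.2 -1.9] gap 0.0252 25.0 q7 [ 0.06  0.47  0.53  1.75 -0.27  1.    1.47]
delta mm [ -0.8  -3.9 155.1] rot deg [0.1 0.  0.4]
```

To row units: 0.155 m / 0.8 = 0.1938, 0.153 m / 0.8 = 0.1913.

Request:
step_arm(
  deltas=[
    [[-1,-0.0013,-0.005,0.0375,0,0,0],[-1,-0.0013,-0.005,0.0813,0,0,0],[-1,-0.0013,-0.005,0.1188,0,0,0],[-1,-0.0013,-0.005,0.1563,0,0,0],[-1,-0.0013,-0.005,0.1813,0,0,0],[-1,-0.0013,-0.005,0.1913,0,0,0],[-1,-0.0013,-0.005,0.1938,0,0,0],[-1,-0.0013,-0.005,0.1938,0,0,0]],
  ],
)

```text
clock: 10.0
tool_pos: [0.5059, -0.2937, 0.1061]
ee_rot: [3.14, 0.0, 2.365]
contact_force: [-2.6, 1.7, 5.7]
finger_gap: 0.0254
gripper_force: 25.0
```

Request:
step_arm(
  deltas=[
    [[-1,0,0,0,0,0,0],[-0.1,0,0,0,0,0,0],[-0.1,0,0,0,0,0,0],[-0.1,0,0,0,0,0,0],[-0.1,0,0,-0.0375,0,0,0],[-0.1,0,0,-0.0875,0,0,0],[-0.1,0,0,-0.1375,0,0,0],[-0.1,0,0,-0.1875,0,0,0]],
  ],
)

```text
clock: 10.8
tool_pos: [0.5045, -0.2948, 0.2562]
ee_rot: [-3.142, -0.0, 2.363]
contact_force: [0.2, 0.2, -0.1]
finger_gap: 0.0397
gripper_force: 0.0
```

Run:
```python
from h import *
st();plan([.52,.20,.25],1.75)
```

```text
10.8 [ 0.5045 -0.2948  0.2562] [-3.142 -0.     2.363] F [ 0.2  0.2 -0.1] gap 0.0397 0.0 q7 [ 0.06  0.47  0.53  1.75 -0.28  0.99  1.49]
delta mm [336.5 363.1   6.3] rot deg [-0.  -0.  35.1]
```

To row units: 0.312 m / 0.8 = 0.39, 0.273 m / 0.8 = 0.3413, -65 degrees / 180 = -0.3611.

Request:
step_arm(
  deltas=[
    [[-0.1,0.0338,0.0488,0,0,0,-0.0456],[-0.1,0.0675,0.0975,0,0,0,-0.0911],[-0.1,0.1,0.1463,0,0,0,-0.1367],[-0.1,0.1338,0.195,0,0,0,-0.1822],[-0.1,0.1675,0.2438,0,0,0,-0.2278],[-0.1,0.2013,0.2925,0,0,0,-0.2722],[-0.1,0.2338,0.3413,0,0,0,-0.3167],[-0.1,0.2675,0.39,0,0,0,-0.3611]],
  ],
)

```text
clock: 11.6
tool_pos: [0.5715, 0.0794, 0.2549]
ee_rot: [-3.141, 0.001, -2.78]
contact_force: [0.9, 0.5, -0.5]
finger_gap: 0.0394
gripper_force: 0.0
```

Run:
```python
from h import *
st();plan([.61,.285,.22],4.0)
```

```text
11.6 [0.5715 0.0794 0.2549] [-3.141e+00  1.000e-03 -2.780e+00] F [ 0.9  0.5 -0.5] gap 0.0394 0.0 q7 [-0.36  0.42  0.19  1.76 -0.09  0.97  1.8 ]
delta mm [-108.6  178.8   35. ] rot deg [ -0.    0.  -28.5]
```

To row units: 0.179 m / 0.8 = 0.2238, 0.165 m / 0.8 = 0.2063, -28.5 degrees / 180 = -0.1583.

Request:
step_arm(
  deltas=[
    [[-0.1,-0.0338,0.0525,0.01,0,0,-0.0444],[-0.1,-0.0675,0.1075,0.02,0,0,-0.0889],[-0.1,-0.1,0.1625,0.03,0,0,-0.1333],[-0.1,-0.125,0.2063,0.0413,0,0,-0.1583],[-0.1,-0.1363,0.2238,0.0438,0,0,-0.1583],[-0.1,-0.1363,0.2238,0.0438,0,0,-0.1583],[-0.1,-0.1363,0.2238,0.0438,0,0,-0.1583]],
  ],
)

```text
clock: 12.3
tool_pos: [0.6116, 0.2811, 0.2197]
ee_rot: [-3.14, -0.001, -2.291]
contact_force: [-0.5, -0.1, -0.7]
finger_gap: 0.0398
gripper_force: 0.0
```

Run:
```python
from h import *
np.set_printoptions(precision=4,suppress=True)
st();im=arm.read_camera('wrist')[:,:,::-1]
cv2.imwrite('pics/w3full.png',im)
for l in ['lock','dial','shackle']:
    for d in arm.boxes_of(l,'wrist'):
      w=toworld('wrist',d['centre']);print(l,round(d['confidence'],2),w,pix('wrist',w))
p=pix('wrist',[.572,.239,.05]).astype(int);print(p)
x0,y0=max(0,p[0]-150),max(0,p[1]-130);c=im[y0:y0+300,x0:x0+300];print(x0,y0)
cv2.imwrite('pics/w3.png',cv2.resize(c,None,fx=2,fy=2,interpolation=cv2.INTER_CUBIC))
ims={n:arm.read_camera(n) for n in ['top','scene']}
for g in [(.505,-.173),(.505,-.294)]: print(capfit(ims,g,.004))
```

```text
12.3 [0.6116 0.2811 0.2197] [-3.14  -0.001 -2.291] F [-0.5 -0.1 -0.7] gap 0.0398 0.0 q7 [-0.53  0.62  0.04  1.51 -0.03  1.01  1.94]
lock 0.67 [0.5655 0.2402 0.0497] [336.2724 140.8321]
lock 0.67 [0.5117 0.4039 0.02  ] [501.6714 239.9369]
dial 0.82 [0.515  0.4128 0.0295] [508.9569 252.9779]
dial 0.78 [0.5775 0.2352 0.044 ] [319.6854 145.9439]
shackle 0.85 [0.5193 0.2654 0.0348] [402.3932 124.0242]
shackle 0.63 [0.4911 0.3532 0.0138] [486.1359 180.6861]
[328 145]
178 15
(array([ 0.5047, -0.1714]), array([-0.0435,  0.8405,  0.2186,  0.8899]))
(array([ 0.5031, -0.2935]), array([-0.2879,  1.0376,  0.0754,  1.0851]))
```

View pics/w3.png

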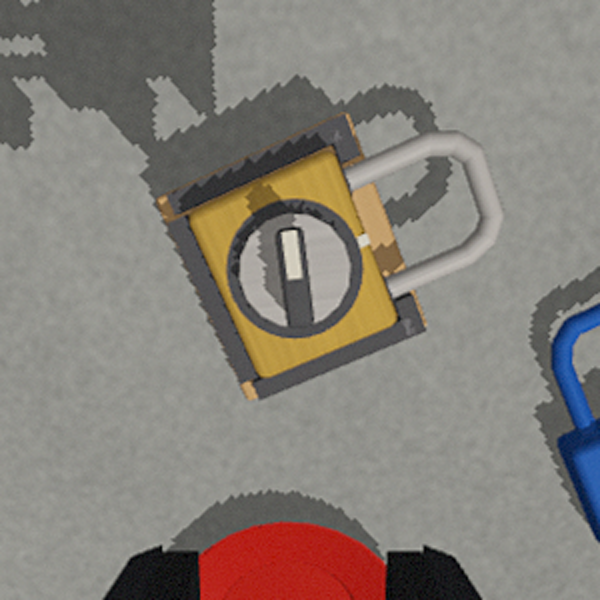

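The lock shows enlarged: disc centre at crop (295,268), bar from (290,230) (white end) to (299,324), body corners (190,215), (333,150), (396,322) and (265,378), crossbar at (487,195). It is the brass one; the blue look-alike is at the lower right. Both bottles stand in their cells.

Run:
```python
from h import *
np.set_printoptions(precision=4,suppress=True)
f=lambda u,v,z:ray('wrist',(178+u/2,15+v/2),z)[:2]
C=[f(*c,.046) for c in [(190,215),(333,150),(396,322),(265,378)]];print(C,np.mean(C,0))
print('disc',f(295,268,.051))
a,b=f(290,230,.071),f(299,324,.071);print('bar',a,b,(a+b)/2,np.linalg.norm(a-b),'ang',np.arctan2(*(a-b)[::-1]))
t=[f(*c,.033) for c in [(358,178),(440,142),(392,284),(462,252)]]
for i in (0,2): d=t[i+1]-t[i];print('tube',np.arctan2(d[1],d[0]))
print('bow',f(487,195,.033))
for i,j in[(0,1),(3,2),(0,3),(1,2)]: d=C[j]-C[i];print(np.arctan2(d[1],d[0]),np.linalg.norm(d))
```

```text
[array([0.5919, 0.2013]), array([0.5375, 0.219 ]), array([0.5593, 0.2825]), array([0.6122, 0.2656])] [0.5752 0.2421]
disc [0.575  0.2411]
bar [0.5668 0.229 ] [0.5856 0.2552] [0.5762 0.2421] 0.032254932790533174 ang -2.192207000750907
tube 2.8189115928852972
tube 2.851854065068417
bow [0.5025 0.2702]
2.8260469117823046 0.057269531118349655
2.8325340258973695 0.055537044015512814
1.2647930099210316 0.0675206562594219
1.2390310679213234 0.06716614412069556
```

Run:
```python
from h import *
plan([.5757,.2418,.080],-2.174)
```

```text
delta mm [ 53.7   0.9 140.2] rot deg [-0.   0.  -6.7]
```

To row units: 0.1 m / 0.8 = 0.125, 0.08 m / 0.8 = 0.1, -6.7 degrees / 180 = -0.0372.

Request:
step_arm(
  deltas=[
    [[-0.1,0.0375,0.0013,0.05,0,0,-0.0372],[-0.1,0.0675,0.0013,0.1,0,0,-0.0372],[-0.1,0.0675,0.0013,0.125,0,0,-0.0372],[-0.1,0.0675,0.0013,0.125,0,0,-0.0372],[-0.1,0.0675,0.0013,0.125,0,0,-0.0372]],
  ],
)

```text
clock: 13.1
tool_pos: [0.5758, 0.2433, 0.1205]
ee_rot: [-3.141, 0.001, -2.172]
contact_force: [0.1, 0.1, 0.0]
finger_gap: 0.0397
gripper_force: 0.0
```

Run:
```python
from h import *
st();plan([.5757,.2418,.080],-2.174)
```

```text
13.1 [0.5758 0.2433 0.1205] [-3.141e+00  1.000e-03 -2.172e+00] F [0.1 0.1 0. ] gap 0.0397 0.0 q7 [-0.48  0.67  0.01  1.7  -0.01  0.77  2.07]
delta mm [ 1.3 -0.8 40.5] rot deg [-0.   0.1  0.1]
```

Descend, grip the bar with moderate force.

To row units: 0.04 m / 0.8 = 0.05, 0.001 m / 0.8 = 0.0013.

Request:
step_arm(
  deltas=[
    [[-0.3,0.0013,0,0.0313,0,0,0],[-0.3,0.0013,0,0.05,0,0,0],[-0.3,0.0013,0,0.05,0,0,0],[-1,0.0013,0,0.05,0,0,0],[-1,0.0013,0,0.05,0,0,0],[-1,0.0013,0,0.05,0,0,0]],
  ],
  force=30,
)

```text
clock: 13.7
tool_pos: [0.5757, 0.2423, 0.0809]
ee_rot: [-3.14, 0.002, -2.172]
contact_force: [1.3, -0.4, -2.3]
finger_gap: 0.0095
gripper_force: 30.0
```

Run:
```python
from h import *
st();plan([.5757,.2418,.080],-2.174);print(arm.observe()['torque'])
```

```text
13.7 [0.5757 0.2423 0.0809] [-3.140e+00  2.000e-03 -2.172e+00] F [ 1.3 -0.4 -2.3] gap 0.0095 30.0 q7 [-0.47  0.73  0.01  1.72 -0.    0.7   2.07]
delta mm [ 0.4 -0.3  0.9] rot deg [-0.1  0.1  0.1]
[ 0.11622875  0.05107749 -0.03390331]
```

To row units: 36 degrees / 180 = 0.2.

Request:
step_arm(
  deltas=[
    [[-1,0,0,0,0,0,0.0389],[-1,0,0,0,0,0,0.0778],[-1,0,0,0,0,0,0.1167],[-1,0,0,0,0,0,0.1556],[-1,0,0,0,0,0,0.1889],[-1,0,0,0,0,0,0.2],[-1,0,0,0,0,0,0.2],[-1,0,0,0,0,0,0.2]],
  ],
)

```text
clock: 14.5
tool_pos: [0.5757, 0.2422, 0.0806]
ee_rot: [-3.141, 0.003, -2.798]
contact_force: [2.8, -1.9, 6.4]
finger_gap: 0.01
gripper_force: 30.0
```

Run:
```python
from h import *
st();plan([.5757,.2418,.080],2.829);print(arm.observe()['torque'])
```

```text
14.5 [0.5757 0.2422 0.0806] [-3.141e+00  3.000e-03 -2.798e+00] F [ 2.8 -1.9  6.4] gap 0.01 30.0 q7 [-0.59  0.73  0.16  1.72 -0.17  0.7   1.58]
delta mm [ 0.2 -0.4  0.6] rot deg [ 0.   0.1 37.6]
[-0.2669211  -0.487895   -0.07262474]
```

To row units: 37.5 degrees / 180 = 0.2083.

Request:
step_arm(
  deltas=[
    [[-1,0,0,0,0,0,0.0389],[-1,0,0,0,0,0,0.0778],[-1,0,0,0,0,0,0.1167],[-1,0,0,0,0,0,0.1556],[-1,0,0,0,0,0,0.1889],[-1,0,0,0,0,0,0.2083],[-1,0,0,0,0,0,0.2083],[-1,0,0,0,0,0,0.2083]],
  ],
)

```text
clock: 15.3
tool_pos: [0.5757, 0.2412, 0.0806]
ee_rot: [3.141, 0.002, 2.829]
contact_force: [2.0, -4.4, 8.0]
finger_gap: 0.0097
gripper_force: 30.0
```

Run:
```python
from h import *
st();plan([.5757,.2418,.080],2.829);print(arm.observe()['torque'])
```

```text
15.3 [0.5757 0.2412 0.0806] [3.141e+00 2.000e-03 2.829e+00] F [ 2.  -4.4  8. ] gap 0.0097 30.0 q7 [-0.7   0.75  0.33  1.73 -0.35  0.71  1.07]
delta mm [0.2 0.5 0.6] rot deg [0.  0.1 0. ]
[-0.66207145 -0.44562563 -0.07177905]
```

To row units: -0.12 m / 0.8 = -0.15, 0.078 m / 0.8 = 0.0975, 40 degrees / 180 = 0.2222.

Request:
step_arm(
  deltas=[
    [[-0.5,0,0,0,0,0,0],[-0.5,0,0,0,0,0,0],[-0.5,0,0,-0.0375,0,0,0],[-0.5,0,0,-0.0875,0,0,0.0444],[-0.3,0.025,0,-0.125,0,0,0.0889],[-0.2,0.0625,0.0013,-0.15,0,0,0.1333],[-0.1,0.0875,0.0013,-0.15,0,0,0.1778],[-0.1,0.0975,0.0013,-0.15,0,0,0.2222]],
  ],
)

```text
clock: 16.1
tool_pos: [0.4978, 0.2689, 0.1997]
ee_rot: [-3.14, -0.003, 2.128]
contact_force: [-0.7, -0.9, -0.5]
finger_gap: 0.0396
gripper_force: 0.0
```

To row units: 50 degrees / 180 = 0.2778.

Request:
step_arm(
  deltas=[
    [[-0.1,0,0,0,0,0,0.0472],[-0.1,0,0,0,0,0,0.0944],[-0.1,0,0,0,0,0,0.1417],[-0.1,0,0,0,0,0,0.1889],[-0.1,0,0,0,0,0,0.2333],[-0.1,0,0,0,0,0,0.2778],[-0.1,0,0,0,0,0,0.2778]],
  ],
)

```text
clock: 16.8
tool_pos: [0.4996, 0.2676, 0.1989]
ee_rot: [-3.14, 0.001, 1.258]
contact_force: [-0.4, 0.3, 0.4]
finger_gap: 0.0398
gripper_force: 0.0
```

Run:
```python
from h import *
np.set_printoptions(precision=4,suppress=True)
st();im=arm.read_camera('wrist')[:,:,::-1]
p=pix('wrist',[.54,.254,.04]).astype(int);print(p)
x0,y0=max(0,p[0]-150),max(0,p[1]-125);c=im[y0:y0+250,x0:x0+300];print(x0,y0)
cv2.imwrite('pics/w4.png',cv2.resize(c,None,fx=2.4,fy=2.4,interpolation=cv2.INTER_CUBIC))
plan([.5018,.2665,.039],1.258)
```

```text
16.8 [0.4996 0.2676 0.1989] [-3.14   0.001  1.258] F [-0.4  0.3  0.4] gap 0.0398 0.0 q7 [-1.16  0.61  0.82  1.85 -0.55  0.93 -0.4 ]
[379 224]
229 99
delta mm [ -0.1   2.4 160. ] rot deg [-0.1  0.1  0.2]
```

View pics/w4.png

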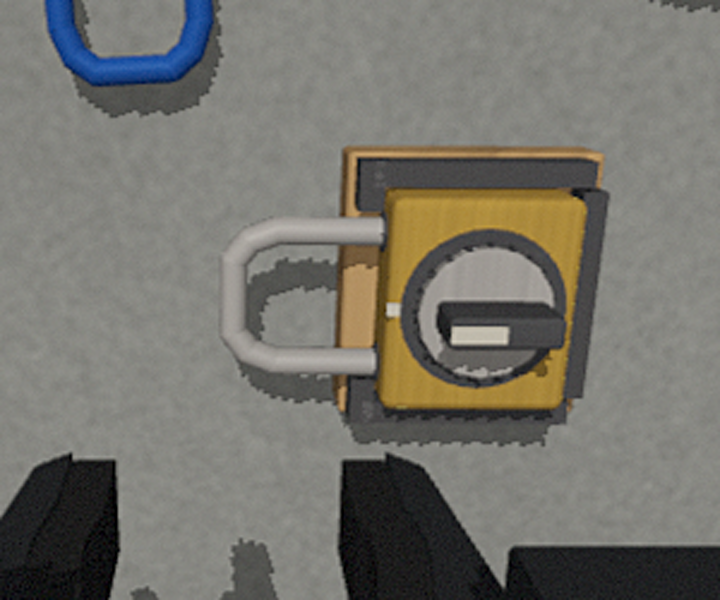

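The bar's white half points at the shackle (left). Crossbar centre is at crop (233,293); the bar's top face runs from (447,336) to (563,332).

Run:
```python
from h import *
np.set_printoptions(precision=4,suppress=True)
f=lambda u,v,z:ray('wrist',(229+u/2.4,99+v/2.4),z)[:2]
a,b=f(447,336.5,.071),f(563,333,.071);print('bar',(a+b)/2,np.arctan2(*(a-b)[::-1]))
a,b=f(452,335,.071),f(508,335,.071);print('white',np.arctan2(*(a-b)[::-1]))
print('bow',f(233,293,.033))
for l in [((300,230),(380,230)),((280,360),(375,361)),((400,191),(585,192)),((385,403),(560,408))]:
  a,b=f(*l[0],.04),f(*l[1],.04);print(np.arctan2(*(a-b)[::-1]))
o=f(390,310,.046);print('mark',o)
```

```text
bar [0.5751 0.2417] 2.8650773617276144
white 2.8331910152826345
bow [0.5015 0.2669]
2.8330995226062727
2.8220224129130704
2.827651622153217
2.8024470861462696
mark [0.5477 0.2502]
```

To row units: 0.16 m / 0.8 = 0.2, 0.157 m / 0.8 = 0.1963.

Request:
step_arm(
  deltas=[
    [[-0.36,0,0.0025,0.05,0,0,0],[-0.36,0,0.0025,0.1,0,0,0],[-0.36,0,0.0025,0.1375,0,0,0],[-0.36,0,0.0025,0.175,0,0,0],[-0.36,0,0.0025,0.1963,0,0,0],[-0.36,0,0.0025,0.2,0,0,0],[-0.36,0,0.0025,0.2,0,0,0]],
  ],
)

```text
clock: 17.55
tool_pos: [0.5027, 0.2666, 0.04]
ee_rot: [3.142, -0.0, 1.259]
contact_force: [0.1, -0.4, 0.8]
finger_gap: 0.0283
gripper_force: 0.0
```

Request:
step_arm(
  deltas=[
    [[-1,0,0,0,0,0,0],[-1,0,0,0,0,0,0],[-1,0,0,0,0,0,0],[-1,0,0,0,0,0,0]],
  ],
  force=40,
)

```text
clock: 17.95
tool_pos: [0.5023, 0.2672, 0.0402]
ee_rot: [-3.141, -0.001, 1.258]
contact_force: [-2.5, 1.1, 2.6]
finger_gap: 0.0074
gripper_force: 39.8
```

To row units: -0.019 m / 0.8 = -0.0238, -0.0175 m / 0.8 = -0.0219.

Request:
step_arm(
  deltas=[
    [[-1,0,-0.0031,0,0,0,0],[-1,0,-0.0063,0,0,0,0],[-1,0,-0.0094,0,0,0,0],[-1,0,-0.0125,0,0,0,0],[-1,0,-0.0156,0,0,0,0],[-1,0,-0.0188,0,0,0,0],[-1,0,-0.0219,0,0,0,0],[-1,0,-0.0238,0,0,0,0]],
  ],
)

```text
clock: 18.75
tool_pos: [0.4841, 0.2727, 0.0396]
ee_rot: [-3.141, -0.0, 1.258]
contact_force: [1.8, 0.3, 2.0]
finger_gap: 0.0072
gripper_force: 39.8
```

To row units: -0.004 m / 0.8 = -0.005, -0.003 m / 0.8 = -0.0038.

Request:
step_arm(
  deltas=[
    [[-1,0,-0.0019,0,0,0,0],[-1,0,-0.0038,0,0,0,0],[-1,0,-0.005,0,0,0,0],[-1,0,-0.005,0,0,0,0],[-1,0,-0.005,0,0,0,0]],
  ],
)

```text
clock: 19.25
tool_pos: [0.4833, 0.273, 0.0403]
ee_rot: [3.136, -0.001, 1.257]
contact_force: [8.0, -2.5, -0.1]
finger_gap: 0.007
gripper_force: 39.9
```

To row units: -0.1 m / 0.8 = -0.125, 0.097 m / 0.8 = 0.1213, -32 degrees / 180 = -0.1778.

Request:
step_arm(
  deltas=[
    [[-0.36,0,0,0,0,0,0],[-0.36,0,0,0,0,0,0],[-0.36,0,0,-0.0375,0,0,0],[-0.36,0,0,-0.0875,0,0,0],[-0.36,0,0.0375,-0.125,0,0,-0.0444],[-0.36,0,0.075,-0.125,0,0,-0.0889],[-0.36,-0.0013,0.1125,-0.125,0,0,-0.1333],[-0.36,-0.0013,0.1213,-0.125,0,0,-0.1778]],
  ],
)

```text
clock: 20.05
tool_pos: [0.5741, 0.2408, 0.1396]
ee_rot: [-3.141, 0.001, 1.82]
contact_force: [-0.3, 0.0, 0.0]
finger_gap: 0.0281
gripper_force: 0.0
```

To row units: -58 degrees / 180 = -0.3222.

Request:
step_arm(
  deltas=[
    [[-0.36,0,0,0,0,0,-0.0472],[-0.36,0,0,0,0,0,-0.0944],[-0.36,0,0,0,0,0,-0.1417],[-0.36,0,0,0,0,0,-0.1889],[-0.36,0,0,0,0,0,-0.2333],[-0.36,0,0,0,0,0,-0.2778],[-0.36,0,0,0,0,0,-0.3222],[-0.36,0,0,0,0,0,-0.3222]],
  ],
)

```text
clock: 20.85
tool_pos: [0.5712, 0.2427, 0.139]
ee_rot: [-3.14, -0.003, 2.83]
contact_force: [-0.9, 0.1, -0.2]
finger_gap: 0.0284
gripper_force: 0.0
```

Run:
```python
from h import *
np.set_printoptions(precision=4,suppress=True)
st();plan([.575,.242,.080],2.829)
im=arm.read_camera('wrist')[:,:,::-1];cv2.imwrite('pics/w5.png',im)
for l in ['lock','dial','shackle','bow']:
    for d in arm.boxes_of(l,'wrist'):
      w=toworld('wrist',d['centre']);print(l,round(d['confidence'],2),w,pix('wrist',w))
```

```text
20.85 [0.5712 0.2427 0.139 ] [-3.14  -0.003  2.83 ] F [-0.9  0.1 -0.2] gap 0.0284 0.0 q7 [-0.71  0.66  0.34  1.72 -0.29  0.81  1.02]
delta mm [-4.   0.6 59. ] rot deg [-0.1 -0.2  0.1]
lock 0.76 [0.511  0.4059 0.0243] [564.6589  60.9374]
lock 0.66 [0.5551 0.2456 0.0482] [319.5835 228.5081]
dial 0.94 [0.5733 0.2405 0.0447] [321.0794 256.7997]
dial 0.76 [0.5111 0.4128 0.0332] [587.4808  54.6511]
shackle 0.72 [0.5037 0.2738 0.0339] [338.4667 124.3972]
shackle 0.61 [0.4877 0.3561 0.0118] [461.8972  51.4204]
bow 0.71 [0.5044 0.2707 0.0385] [333.9057 127.5241]
bow 0.57 [0.485  0.3606 0.0209] [474.2607  41.1241]
bow 0.18 [0.6776 0.3906 0.0076] [558.6469 305.4198]
```

View pics/w5.png

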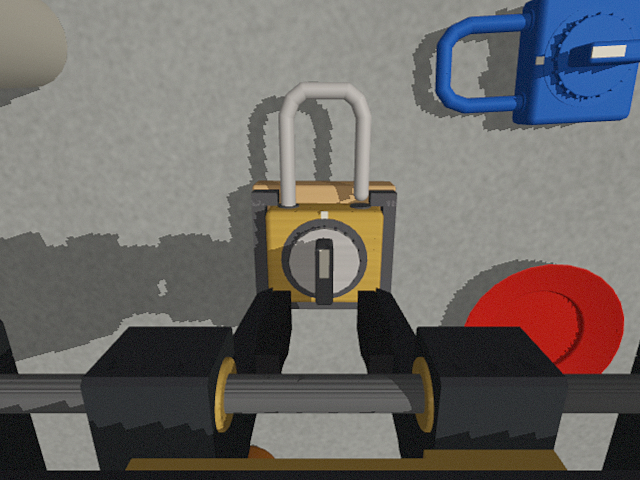

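The shackle is drawn out, with the crossbar at (325,90) and the index mark at (324,214), and the dial line points at it. I'll measure the travel.

Run:
```python
from h import *
np.set_printoptions(precision=4,suppress=True)
b=ray('wrist',(325,91),.033);m=ray('wrist',(324,214),.046);print(b,m,np.linalg.norm((b-m)[:2]))
a,c=ray('wrist',(323.5,242),.071),ray('wrist',(324,299),.071);print('bar',(a+c)/2,np.arctan2(*(a-c)[1::-1]))
```

```text
[0.485 0.272 0.033] [0.5489 0.2506 0.046 ] 0.06736281678754032
bar [0.5729 0.2427 0.071 ] 2.8349306366638025
```

To row units: 0.061 m / 0.8 = 0.0763, 0.055 m / 0.8 = 0.0688.

Request:
step_arm(
  deltas=[
    [[-0.36,-0.0038,0,0.0375,0,0,0],[-0.36,-0.0038,0,0.0688,0,0,0],[-0.36,-0.0038,0,0.0763,0,0,0],[-0.36,-0.0038,0,0.0763,0,0,0],[-1,-0.0038,0,0.0763,0,0,0],[-1,-0.0038,0,0.0763,0,0,0],[-1,-0.0038,0,0.0763,0,0,0],[-1,-0.0038,0,0.0763,0,0,0]],
  ],
  force=60,
)

```text
clock: 21.9
tool_pos: [0.576, 0.2417, 0.0794]
ee_rot: [3.141, 0.001, 2.828]
contact_force: [0.3, -2.0, 4.3]
finger_gap: 0.0093
gripper_force: 60.0
```

To row units: -0.15 m / 0.8 = -0.1875, -0.12 m / 0.8 = -0.15.

Request:
step_arm(
  deltas=[
    [[-1,0,0,-0.0125,0,0,0],[-1,0,0,-0.025,0,0,0],[-1,0,0,-0.0438,0,0,0],[-1,0,0,-0.0688,0,0,0],[-1,0,0,-0.1063,0,0,0],[-1,0,0,-0.15,0,0,0],[-1,0,0,-0.1875,0,0,0],[-1,0,0,-0.1875,0,0,0]],
  ],
)

```text
clock: 22.7
tool_pos: [0.5777, 0.2428, 0.234]
ee_rot: [3.135, 0.006, 2.829]
contact_force: [1.3, 0.4, -3.3]
finger_gap: 0.0095
gripper_force: 60.0
```

Run:
```python
from h import *
st();plan([.5345,-.130,.235],2.829)
```

```text
22.7 [0.5777 0.2428 0.234 ] [3.135 0.006 2.829] F [ 1.3  0.4 -3.3] gap 0.0095 60.0 q7 [-0.74  0.55  0.38  1.66 -0.24  0.98  0.98]
delta mm [ -73.7 -368.    -2.8] rot deg [ 0.4  0.3 -0. ]
```

To row units: -0.3 m / 0.8 = -0.375, -0.02 m / 0.8 = -0.025.

Request:
step_arm(
  deltas=[
    [[-1,-0.005,-0.025,0,0,0,0],[-1,-0.015,-0.075,0,0,0,0],[-1,-0.025,-0.125,0,0,0,0],[-1,-0.035,-0.175,0,0,0,0],[-1,-0.045,-0.225,0,0,0,0],[-1,-0.055,-0.275,0,0,0,0],[-1,-0.065,-0.325,0,0,0,0],[-1,-0.075,-0.375,0,0,0,0]],
  ],
)

```text
clock: 23.5
tool_pos: [0.538, -0.0641, 0.2274]
ee_rot: [-3.141, -0.003, 2.828]
contact_force: [0.1, -0.0, -3.5]
finger_gap: 0.0095
gripper_force: 60.0
```

Request:
step_arm(
  deltas=[
    [[-1,-0.0075,-0.0375,0,0,0,0],[-1,-0.0138,-0.0688,0,0,0,0],[-1,-0.0175,-0.085,0,0,0,0],[-1,-0.0175,-0.085,0.0125,0,0,0],[-1,-0.0175,-0.085,0.0225,0,0,0],[-1,-0.0175,-0.085,0.0275,0,0,0],[-1,-0.0175,-0.085,0.0275,0,0,0],[-1,-0.0175,-0.085,0.0275,0,0,0]],
  ],
)

```text
clock: 24.3
tool_pos: [0.5327, -0.13, 0.2064]
ee_rot: [3.141, -0.0, 2.83]
contact_force: [0.7, -0.1, -2.8]
finger_gap: 0.009
gripper_force: 60.0
```

Run:
```python
from h import *
np.set_printoptions(precision=4,suppress=True)
st();plan([.5345,-.130,.21],2.829)
a=arm.read_camera('wrist')[:,:,::-1];b=arm.read_camera('scene')[:,:,::-1][190:350,80:300]
b=cv2.resize(b,(0,0),fx=2.2,fy=2.2,interpolation=cv2.INTER_CUBIC)
a=cv2.resize(a[:340,170:480],(0,0),fx=b.shape[0]/340,fy=b.shape[0]/340)
cv2.imwrite('pics/f.png',np.hstack([b,a]))
```

```text
24.3 [ 0.5327 -0.13    0.2064] [ 3.141 -0.     2.83 ] F [ 0.7 -0.1 -2.8] gap 0.009 60.0 q7 [-0.18  0.47  0.44  1.88 -0.26  0.85  1.65]
delta mm [-1.7  0.6 -3.6] rot deg [ 0.  -0.   0.1]
```

View pics/f.png

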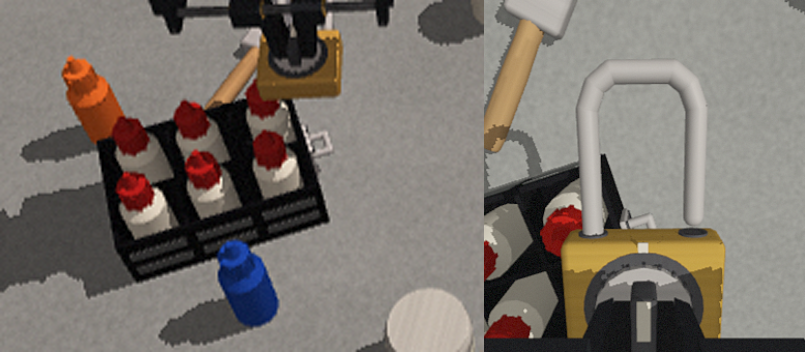

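The left half shows all six cells filled. The right half shows the opened lock held level, with its line on the mark. I'll settle the arm, then hand in.

To row units: -0.001 m / 0.8 = -0.0013.

Request:
step_arm(
  deltas=[
    [[-1,-0.0013,0,0,0,0,0],[-1,-0.0013,0,0,0,0,0],[-1,-0.0013,0,0,0,0,0],[-1,-0.0013,0,0,0,0,0],[-1,-0.0013,0,0,0,0,0],[-1,-0.0013,0,0,0,0,0]],
  ],
)

```text
clock: 25.0
tool_pos: [0.5335, -0.1313, 0.2067]
ee_rot: [3.142, 0.0, 2.829]
contact_force: [0.0, -0.9, -3.3]
finger_gap: 0.0095
gripper_force: 60.0
```

Run:
```python
from h import *
st();print(arm.hand_in())
```

```text
25.0 [ 0.5335 -0.1313  0.2067] [3.142 0.    2.829] F [ 0.  -0.9 -3.3] gap 0.0095 60.0 q7 [-0.18  0.47  0.45  1.88 -0.26  0.85  1.65]
the job is handed in; nothing more can be done
None
```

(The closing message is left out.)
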